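# Scrub out the leaning glue pot

## Task

Lift the lid off the leaning blue glue pot and set it down, knob up and not dropped, on the middle of the green mat. Then scrub the pot with the red-handled brush: three times right down to the bottom, drawing the brush up until the bristles show well above the mouth between strokes. Put the brush back upright in the large hole of its stand, all the way down, and leave everything else where it stands.

Things in the scene. Friction and masses are not known exactly. Their poses are not given: they have to be found in the camera images.
- lid_knob (a point): Centre of the upright round yellow knob (22 mm across, 38 mm tall) of the glue pot's white lid; z points out of the lid along the knob. The lid disc is 64 mm across, 6 mm thick, its top face 19 mm below this point; under the disc a round plug 46 mm across and 10 mm deep sits loosely in the pot's mouth; the plug's underside is 35 mm below this point. Loose, about 90 g.
- pot: Blue round glue pot, held fast in a dark wooden cradle, leaning 30 degrees from vertical, sideways to the robot's right (roughly towards -y). Origin: centre of the inner floor; z runs up the pot's axis out of the mouth. Inside 50 mm across and 90 mm deep, wall 4 mm. Small wooden boards of the cradle hold its lower part, out to 40 mm from the axis.
- pot_mouth (a point): Centre of the pot's mouth, at the rim, 90 mm up the axis from its inner floor; same axes as the pot.
- cradle: Dark wooden cradle board under the pot, 160 (x) x 110 (y) x 14 mm, fixed; origin under its centre. The pot's inner floor is 30 mm along its +x and 45 mm up; the pot leans to its -x.
- brush_grip (a point): Grip point on the axis of the straight red handle of the brush, 145 mm up from its lower end; z points up the handle, away from the bristles. The handle is 22 mm across, from 45 mm below to 35 mm above this point. Loose, about 90 g, 180 mm long in all.
- brush_tip (a point): Centre of the lower end of the brush's round striped grey and white bristle head, on the brush's axis; z points to the handle. The head is 41 mm across the bristles (firm core 34 mm), 55 mm long, then 45 mm of thin steel rod to the handle.
- stand: Wooden brush stand, block 85 (x) x 170 (y) x 62 mm tall, fixed; origin under its centre. Large round hole in the middle, 41 mm across and 50 mm deep, for the brush head; small holes 60 mm to either side along y hold the awl and the file.
- stand_home (a point): Centre of the floor of the large hole in the brush stand, 50 mm below the stand's top: the lower end of the brush rests here.
- mat: Round green mat for the lid, 90 mm across, 4 mm thick, fixed; origin under its centre.
- nail_jar: Bystander, leave alone: amber closed jar with steel cap, 60 mm across, 90 mm tall; origin at the centre of its underside.
- glue_bottle: Bystander, leave alone: white bottle with orange cap, 56 mm across, 150 mm tall; origin at the centre of its underside.
- mug: Bystander, leave alone: blue ceramic mug, 76 mm across, 85 mm tall, handle on its +y side; origin at the centre of its underside.
- plane: Bystander, leave alone: wooden hand plane, 240 (x) x 66 (y) x 80 (z) mm overall; origin at the centre of its underside.
- sanding_block: Bystander, leave alone: cork sanding block, 110 x 65 x 39 mm; origin at the centre of its underside.
- mallet: Bystander, leave alone: wooden mallet lying down, head 70 x 120 x 75 mm, 26 mm thick handle reaching 165 mm out along its -x; origin at the centre of its underside.
- awl: Bystander, leave alone: awl with a pale wooden handle 20 mm across, standing in the small hole 60 mm from the middle of the brush stand on its +y side; its top is 152 mm above the bench; origin at the centre of its underside.
- file: Bystander, leave alone: small file with a blue handle, same size as the awl, in the small hole on the stand's -y side; origin at the centre of its underside.
Things that resemble listed ones, but are neither listed nor needed, are in the scene too. Of the things that look like the part that bears brush_grip, the larger one is meant. Of the things that look like the mat, take the one that is farthest to the robot's left at the start.

How it is judged:
By the outcome, as a careful person would: the job done as asked, in the order asked, and still so for the second after the job is handed in, with the robot touching nothing.
It also fails if it takes over 72 s, if anything falls off the work surface, if the arm or the gripper's body presses on something with over 40 N, if the wrist force passes 120 N, or if a joint passes its speed limit or range.

## Robot

A 6-joint arm with a two-finger parallel gripper is mounted at the origin on the work surface. World frame = base frame: x ahead of the robot, y to its left, z up, the work surface at z = 0. Lengths are in mm, angles in rad, forces in N, time in s.
With the tool pointing down it reaches from about 275 to 825 mm from the base axis. Payload 4.9 kg.
Tool frame: the origin (TCP) lies at the very end of the fingers, on their centre line; the grasp point (between the pads) lies 19 mm behind it; z points along the fingers, y is the direction in which the jaws open and shut (so a half turn about z gives the same grasp; the last joint's range is limited). The gripper opens to 85 mm and grips with 20 to 120 N. Pads are 22 mm wide; open, the fingers measure 114 mm over their backs; the gripper's body (76 mm by 85 mm) begins 54 mm behind the grasp point. The pads swing forward as they close: fully open they stand 13 mm farther back than shut.
Start: joints at [1.18, 0.326, -0.193, 1.052, 0, 1.437], TCP at [139.686, 531.983, 231.281] pointing down, gripper open.
Joint ranges: [-2.65, 2.65], [-0.97, 1.79], [-1.3, 1.35], [-1.93, 2.1], [-1.47, 1.37], [-3.14, 3.14]. Speed limits (rad/s): [2.57, 2.57, 3.14, 3.14, 3.14, 3.14].

## Interface

Orientations are given as [roll, pitch, yaw] about the fixed x, y, z axes, in that order (R = Rz(yaw) Ry(pitch) Rx(roll)).
In Python, from bench import bot, solve_ik, imaging gives the robot as it stands. Calls block until the motion is done:
- bot.move_ptp(position, orientation): joint-space move of the TCP to a pose.
- bot.movel(position, rot=None, max_speed=150, threshold=None): straight line of the TCP; rot=None keeps the orientation; max_speed is the mean speed in mm/s. With threshold (N) it stops when the force on the tool has changed by that much, and returns True; else False.
- bot.move_j(angles): joint-space move.
- bot.grip(opening, effort=None): opening from 0.0 (shut) to 1.0 (fully open); effort is the grip in N (None keeps the last); returns when the fingers have stopped.
- bot.dwell(seconds).
- solve_ik(position, orientation): joint angles nearest the present ones, or None.
- bot.get_state(): the state.
- imaging.capture(name): name is "scene" or "top" or "wrist"; returns the picture (480x640x3 uint8, blue, green, red); there is no depth.
- imaging.camera_model(name): a dict with "K" (3x3 intrinsics, pixels), "position" and "rotation" of the camera in the world. Camera axes: x right, y up, looking along -z (the intrinsics and any distortion apply to the point x, -y, -z); pixel columns grow to the right and rows downward; lengths in mm; the calibration is good to about 2 mm. A picture is of the moment at which its call begins: read the wrist's pose just before it. camera_model takes no time and is no camera call; for the wrist camera it gives the pose at the moment of the call.
A pose or a line that the arm cannot do raises bot.IKError and nothing moves.
- bot.sign_off(): hands the job in, once; it reports no verdict.
The state is a dict: "t": time; "qpos": joint angles; "joint_velocities": joint speeds; "effort": joint torques, N m; "tcp_pos": TCP position; "orientation": TCP orientation; "contact_force": force on the tool from outside, world axes, zero at the start; "wrist_torque": the same for the moment, N m; "opening": opening from 0.0 (shut) to 1.0 (fully open).
Only numpy, scipy, OpenCV 4.12 (cv2) and the standard library are available. Lean on these libraries where they do the work, as an engineer would, in place of code of your own. Each camera call takes 0.05 s, during which the arm holds its last target.

## Working session

There is one attempt and no reset: what is moved stays moved. The work goes in short steps, each a Python script; the robot and the scene stay as the last script left them, time stands still between calls to the robot, and variables do not carry over. Pictures are saved under pics/ and viewed, and the job is handed in when it is done.

```bash
ls; mkdir -p pics
python3 - <<'E'
from bench import bot, solve_ik, imaging
import cv2
for n in ("scene","top","wrist"):
    m=imaging.camera_model(n); print(n,m)
    cv2.imwrite(f"pics/{n}0.png",imaging.capture(n))
print(bot.get_state())
E
```

```text
pics
scene {'K': array([[471.66850745,   0.        , 320.67053189],
       [  0.        , 471.66850745, 235.73417856],
       [  0.        ,   0.        ,   1.        ]]), 'position': array([1241.08590466,  138.03848735,  888.08295334]), 'rotation': array([ 0.70794266, -0.01331279,  1.76961613])}
top {'K': array([[599.02997666,   0.        , 329.55131395],
       [  0.        , 599.02997666, 243.73777644],
       [  0.        ,   0.        ,   1.        ]]), 'position': array([ 385.62684411,   11.0984805 , 1319.4554238 ]), 'rotation': array([ 0.18324111,  0.00223076, -1.58458032])}
wrist {'K': array([[368.56128416,   0.        , 321.14383985],
       [  0.        , 368.56128416, 240.06506981],
       [  0.        ,   0.        ,   1.        ]]), 'position': array([ 73.22876406, 548.21254792, 372.96328422]), 'rotation': array([-0.27632587,  0.00160478,  1.31380254])}
{'t': 0.15, 'qpos': array([ 1.17980395e+00,  3.26791286e-01, -1.93358035e-01,  1.05202611e+00,
        2.81442100e-05,  1.43661051e+00]), 'joint_velocities': array([ 0.00120994, -0.00211066,  0.00278515,  0.00027245,  0.00073201,
        0.00191859]), 'effort': array([-2.92075438e-04, -4.43705285e+01,  2.62664384e+01,  1.05068187e-02,
       -1.80400712e-04, -5.48208178e-06]), 'tcp_pos': array([139.49421188, 531.54572062, 230.67065492]), 'orientation': array([-3.14022971e+00, -2.12392517e-04,  2.88478593e+00]), 'contact_force': array([-0.54000841,  0.18865971, -0.84918054]), 'wrist_torque': array([ 0.00615188, -0.02401713,  0.00205207]), 'opening': 1.000286720316205}
```

View pics/scene0.png

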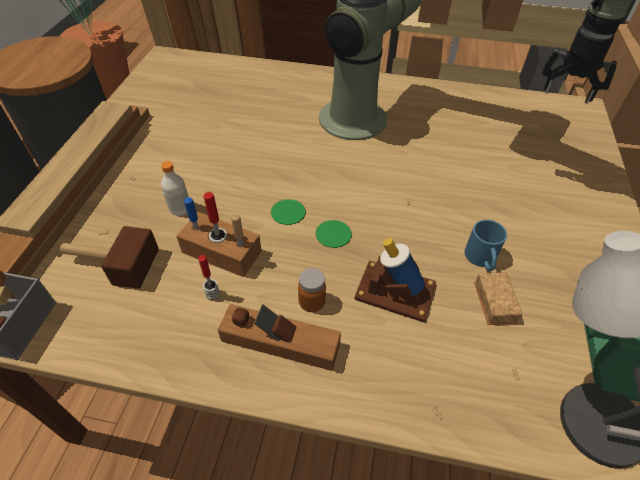

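View pics/top0.png

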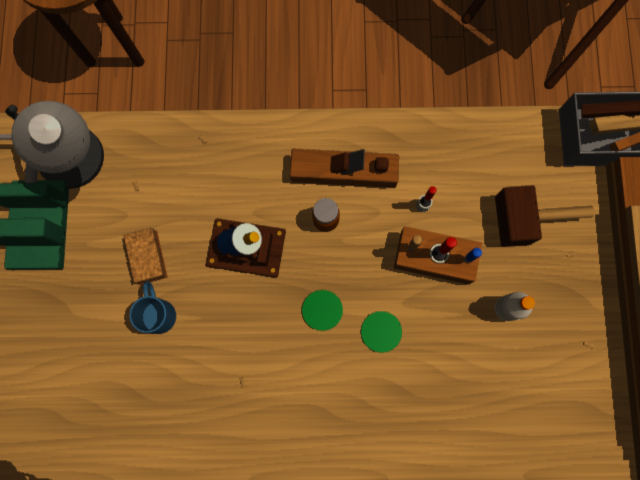

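View pics/wrist0.png

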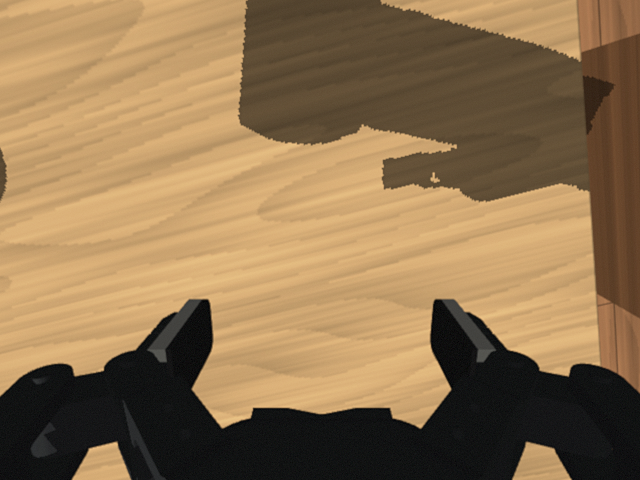

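Candidates: brush – the red handle in the stand (top 441,250; scene 212,210) against the small one standing free (top 428,197; scene 207,280). I take the one in the stand because it is larger. Mat – top (322,310) against (381,332). I take (322,310), since the left of the image is +y. Next are close crops to check both.

```bash
cat > h.py <<'E'
import numpy as np, cv2
from scipy.spatial.transform import Rotation as R
from bench import bot, solve_ik, imaging
CM={n:imaging.camera_model(n) for n in("scene","top")}
def ray(cm,u,v):
    K=cm["K"]; d=np.array([(u-K[0,2])/K[0,0],-(v-K[1,2])/K[1,1],-1.])
    d=R.from_euler("xyz",cm["rotation"]).as_matrix()@d
    return np.array(cm["position"]),d/np.linalg.norm(d)
def onz(cm,u,v,z):
    p,d=ray(cm,u,v); return p+d*(z-p[2])/d[2]
def tri(obs):
    A=np.zeros((3,3));b=np.zeros(3)
    for cm,u,v in obs:
        p,d=ray(cm,u,v);M=np.eye(3)-np.outer(d,d);A+=M;b+=M@p
    x=np.linalg.solve(A,b)
    return x,[np.linalg.norm(np.cross(x-ray(*o)[0],ray(*o)[1])) for o in obs]
def proj(cm,X):
    c=R.from_euler("xyz",cm["rotation"]).as_matrix().T@(np.asarray(X,float)-cm["position"])
    K=cm["K"];return np.array([K[0,2]+K[0,0]*c[0]/-c[2],K[1,2]-K[1,1]*c[1]/-c[2]])
def crop(img,u,v,r,s,fn):
    c=img[max(0,v-r):v+r,max(0,u-r):u+r]
    cv2.imwrite(fn,cv2.resize(c,None,fx=s,fy=s,interpolation=cv2.INTER_CUBIC))
E
python3 - <<'E'
from h import *
t=cv2.imread("pics/top0.png");s=cv2.imread("pics/scene0.png")
def cr(im,u,v,r):return cv2.resize(im[v-r:v+r,u-r:u+r],(400,300) if 0 else (300,300),interpolation=cv2.INTER_CUBIC)
cv2.imwrite("pics/c1.png",np.vstack([np.hstack([cr(t,245,245,50),cr(t,440,240,60)]),np.hstack([cr(s,395,275,50),cr(s,215,240,60)])]))
# mats, via green mask
hsv=cv2.cvtColor(t,cv2.COLOR_BGR2HSV);m=cv2.inRange(hsv,(50,100,60),(75,255,255))
n,l,st,c=cv2.connectedComponentsWithStats(m)
for i in range(1,n):
    if st[i,4]>300: print("top",st[i],c[i],onz(CM["top"],*c[i],4))
hsv=cv2.cvtColor(s,cv2.COLOR_BGR2HSV);m=cv2.inRange(hsv,(50,100,60),(75,255,255))
n,l,st,c=cv2.connectedComponentsWithStats(m)
for i in range(1,n):
    if st[i,4]>300: print("scene",st[i],c[i],onz(CM["scene"],*c[i],4))
E
```

```text
top [  0 181  34  14 318] [ 13.78616352 189.1918239 ] [765.78482069 727.06214734   4.        ]
top [   0  207   63   29 1390] [ 28.76258993 220.8352518 ] [691.48826743 687.22689246   4.        ]
top [   5  246   55   22 1159] [ 31.53753236 256.41156169] [610.14335988 674.72539637   4.        ]
top [ 302  290   40   40 1272] [321.74449686 309.73663522] [482.76699556  29.78297516   4.        ]
top [ 361  312   41   40 1291] [381.00542215 331.45933385] [433.90579665 -98.50192519   4.        ]
scene [271 200  34  25 680] [287.70147059 211.71176471] [434.72373612 -99.08604681   4.        ]
scene [316 220  35  28 759] [333.16996047 233.58102767] [483.5145582   29.01129416   4.        ]
```

View pics/c1.png

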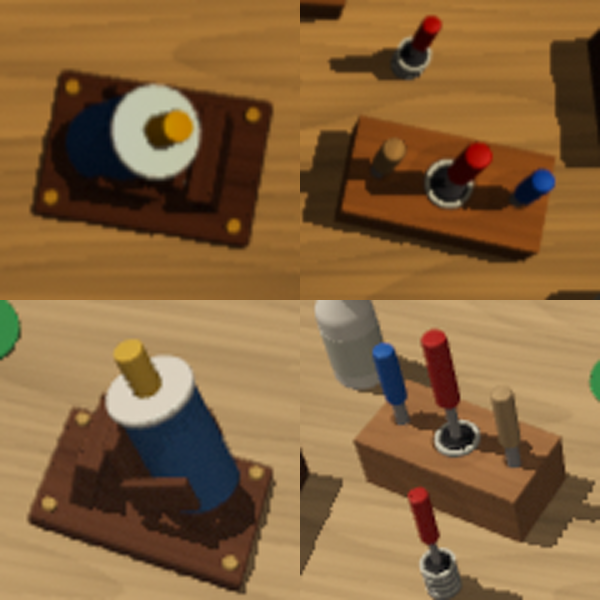

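The crops confirm it: the stand's red brush is clearly the larger, and the lid's knob points up and to the right in the top view. Now I fit the cradle, pot and stand poses.

```bash
cat > model.py <<'E'
from h import *
def pose(xyz,rpy): T=np.eye(4);T[:3,:3]=R.from_euler("xyz",rpy).as_matrix();T[:3,3]=xyz;return T
def pot_from_cradle(cx,cy,yaw):
    return pose([cx,cy,0],[0,0,yaw])@pose([30,0,45],[0,-np.pi/6,0])
def P(T,x): return (T@np.append(x,1))[:3]
E
python3 - <<'E'
from model import *
t=CM["top"];s=CM["scene"]
tp=[(219,224),(279.3,233.3),(273,270.3),(212,260.7)]
# scene crop: origin (345,225) x3, row offset 300
sp=[(345+u/3,225+(v-300)/3) for u,v in [(230,562),(48,503),(83,418),(256,471)]]
a=np.array([onz(t,*p,14) for p in tp]);b=np.array([onz(s,*p,14) for p in sp])
print(a.round(1));print(b.round(1));print(a.mean(0),b.mean(0))
for q in(a,b):
    d=(q[0]+q[3]-q[1]-q[2])/2; print("yaw +x",np.arctan2(d[1],d[0]),np.linalg.norm(d)); 
# stand top corners: top crop origin (380,180) scale 2.5 -> x offset 300
tc=[(380+(u-300)/2.5,180+v/2.5) for u,v in [(359,116),(555,157),(538,250),(346,210)]]
sc=[(155+(u-300)/2.5,180+(v-300)/2.5) for u,v in [(522,483),(357,441),(402,377),(563,438)]]
a=np.array([onz(t,*p,62) for p in tc]);b=np.array([onz(s,*p,62) for p in sc])
print(a.round(1));print(b.round(1));print(a.mean(0),b.mean(0))
for q in(a,b):
    d=(q[0]+q[3]-q[1]-q[2])/2; print("yaw +y",np.arctan2(d[1],d[0])-np.pi/2,np.linalg.norm(d),np.linalg.norm((q[0]+q[1]-q[2]-q[3])/2))
# ring of hole; brush top
print("ring",onz(t,380+150/2.5,180+183/2.5,62), onz(s,155+157/2.5,180+138/2.5,62))
print("brush top",tri([(t,380+(479-300)/2.5,180+156/2.5),(s,155+133/2.5,180+37/2.5)]))
print("knob top",tri([(t,195+180/3,195+126/3),(s,345+129/3,225+49/3)]))
E
```

```text
[[675.9 256.7  14. ]
 [652.8 122.1  14. ]
 [569.9 135.8  14. ]
 [593.2 270.5  14. ]]
[[672.4 256.7  14. ]
 [649.3 121.8  14. ]
 [565.8 137.1  14. ]
 [588.4 271.2  14. ]]
[622.94109815 196.26591247  14.        ] [618.98966176 196.69294021  14.        ]
yaw +x 1.4003044516227074 136.58683942233182
yaw +x 1.4024582587521432 136.4367543640637
[[ 654.3 -148.7   62. ]
 [ 616.1 -314.7   62. ]
 [ 536.5 -295.5   62. ]
 [ 572.9 -134.7   62. ]]
[[ 631.7 -148.3   62. ]
 [ 616.  -310.6   62. ]
 [ 531.  -300.    62. ]
 [ 573.2 -127.4   62. ]]
[ 594.93589511 -223.41011181   62.        ] [ 587.94704104 -221.54867038   62.        ]
yaw +y -0.22432148987902645 167.58669902461875 82.15971357202707
yaw +y -0.1711479934831266 169.91032245029805 73.44770836272018
ring [ 594.86468102 -224.01403345   62.        ] [ 593.46336368 -222.50321681   62.        ]
brush top (array([ 593.828588  , -222.76621903,  192.01590752]), [np.float64(0.1246054294537544), np.float64(0.12460542945378764)])
knob top (array([615.77313987, 158.81080264, 161.28928639]), [np.float64(1.3428952118469042), np.float64(1.3428952118469497)])
```

Everything agrees with the given sizes: brush top at z=192, as predicted, and knob top (616,159,161) against the model's (615,160,161). Next come IK checks and a closer wrist view.

```bash
cat >> model.py <<'E'
def ori(z,y):
    z=np.array(z,float);z/=np.linalg.norm(z);y=np.array(y,float);y-=z*(y@z);y/=np.linalg.norm(y)
    return R.from_matrix(np.column_stack([np.cross(y,z),y,z])).as_euler("xyz")
DOWN=[0,0,-1]
CR=(621,196.5,1.401); ST=(594,-223,-0.2); MAT=(483,29.4)
E
python3 - <<'E'
from model import *
T=pot_from_cradle(*CR);ax=T[:3,2];print("axis",ax,"mouth",P(T,[0,0,90]),"knob",P(T,[0,0,115]))
h=np.cross([0,0,1],ax) # horizontal perpendicular
perp=np.cross(ax,h)
for nm,y in(("h",h),("-h",-h),("p",perp),("-p",-perp)):
    o=ori(-ax,y)
    for d in(100,150,200,260): 
        q=solve_ik(P(T,[0,0,d]),o); print(nm,d,None if q is None else np.round(q,2))
for y in(1,-1):
    for z in(138,270,330):
        q=solve_ik([594,-223,z],ori(DOWN,[y*np.cos(.2),-y*np.sin(.2),0]));print("st",y,z,None if q is None else np.round(q,2))
for a in np.arange(0,6.28,np.pi/4):
    q=solve_ik([483,29.4,24],ori(DOWN,[np.cos(a),np.sin(a),0]));print("mat",round(a,2),None if q is None else np.round(q,2))
E
```

```text
axis [-0.0844908 -0.4928096  0.8660254] mouth [618.46527587 181.71571193 122.94228634] knob [616.35300577 169.39547188 144.59292144]
h 100 [-0.08  0.52 -0.28  0.72  0.52  1.68]
h 150 [-0.12  0.47 -0.24  0.84  0.52  1.63]
h 200 [-0.16  0.43 -0.18  0.96  0.52  1.58]
h 260 [-0.22  0.39 -0.1   1.1   0.52  1.52]
-h 100 [-0.08  0.52 -0.28  0.72  0.52 -1.47]
-h 150 [-0.12  0.47 -0.24  0.84  0.52 -1.51]
-h 200 [-0.16  0.43 -0.18  0.96  0.52 -1.56]
-h 260 [-0.22  0.39 -0.1   1.1   0.52 -1.62]
p 100 [-0.08  0.52 -0.28  0.72  0.52  0.11]
p 150 [-0.12  0.47 -0.24  0.84  0.52  0.06]
p 200 [-0.16  0.43 -0.18  0.96  0.52  0.01]
p 260 [-0.22  0.39 -0.1   1.1   0.52 -0.05]
-p 100 [-0.08  0.52 -0.28  0.72  0.52 -3.04]
-p 150 [-0.12  0.47 -0.24  0.84  0.52 -3.09]
-p 200 [-0.16  0.43 -0.18  0.96  0.52 -3.14]
-p 260 [-0.22  0.39 -0.1   1.1   0.52  3.09]
st 1 138 [-0.48  0.55 -0.09  0.93  0.    1.3 ]
st 1 270 [-0.48  0.47  0.12  1.22  0.    1.3 ]
st 1 330 [-0.48  0.46  0.25  1.37  0.    1.3 ]
st -1 138 [-0.48  0.55 -0.09  0.93  0.   -1.85]
st -1 270 [-0.48  0.47  0.12  1.22  0.   -1.85]
st -1 330 [-0.48  0.46  0.25  1.37  0.   -1.85]
mat 0.0 [-0.09  0.46 -0.62  0.49  0.    1.48]
mat 0.79 [-0.09  0.46 -0.62  0.49  0.    0.69]
mat 1.57 [-0.09  0.46 -0.62  0.49  0.   -0.09]
mat 2.36 [-0.09  0.46 -0.62  0.49  0.   -0.88]
mat 3.14 [-0.09  0.46 -0.62  0.49  0.   -1.66]
mat 3.93 [-0.09  0.46 -0.62  0.49  0.   -2.45]
mat 4.71 [-0.09  0.46 -0.62  0.49  0.    3.05]
mat 5.5 [-0.09  0.46 -0.62  0.49  0.    2.26]
```

Run:
```python
from model import *
T=pot_from_cradle(*CR);ax=T[:3,2];h=np.cross([0,0,1],ax)
bot.move_ptp(P(T,[0,0,250]),ori(-ax,h))
bot.dwell(.3)
cm=imaging.camera_model("wrist");im=imaging.capture("wrist")
print(bot.get_state()["t"],bot.get_state()["tcp_pos"],P(T,[0,0,250]));print({k:np.array(v).tolist() for k,v in cm.items()})
cv2.imwrite("pics/w1raw.png",im)
# overlay predictions
th=np.linspace(0,2*np.pi,60)
def circ(r,z,c):
    pts=np.array([proj(cm,P(T,[r*np.cos(a),r*np.sin(a),z])) for a in th]);cv2.polylines(im,[pts.round().astype(int)],True,c,1)
circ(11,134,(0,0,255));circ(32,96,(255,0,255));circ(32,90,(255,255,0))
C=pose([CR[0],CR[1],0],[0,0,CR[2]])
pts=np.array([proj(cm,P(C,[a,b,14])) for a,b in((80,55),(-80,55),(-80,-55),(80,-55))]);cv2.polylines(im,[pts.round().astype(int)],True,(0,255,0),1)
cv2.imwrite("pics/w1.png",im)
```

```text
2.775 [604.88220324 103.27149993 261.54382444] [604.94674721 102.86617558 261.50635095]
{'K': [[368.5612841638958, 0.0, 321.14383985201727], [0.0, 368.5612841638958, 240.06506981473768], [0.0, 0.0, 1.0]], 'position': [603.4417326316936, 91.13876980919235, 419.3728378087934], 'rotation': [0.24726761017544657, -0.0003197386067861352, -0.1690582344334583]}
```

View pics/w1.png

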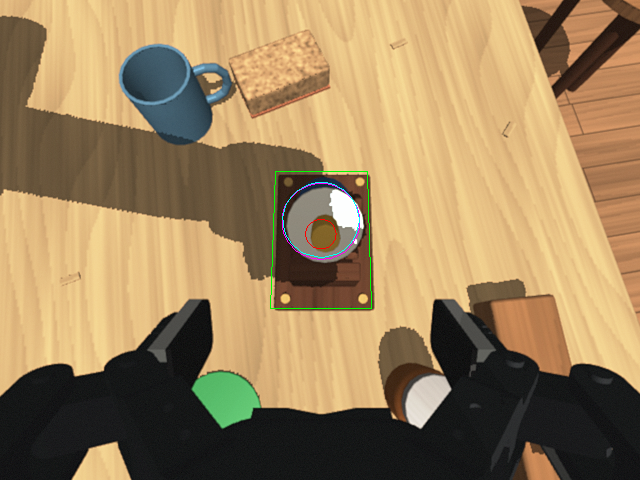

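Run:
```python
from model import *
im=cv2.imread("pics/w1.png");raw=cv2.imread("pics/w1raw.png")
f=lambda i:cv2.resize(i[165:315,260:385],None,fx=3,fy=3.2,interpolation=cv2.INTER_CUBIC)
g=np.clip(f(raw).astype(float)*1.6,0,255).astype(np.uint8)
cv2.imwrite("pics/w1z.png",np.hstack([f(im),g]))
```

```text
(no output)
```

View pics/w1z.png

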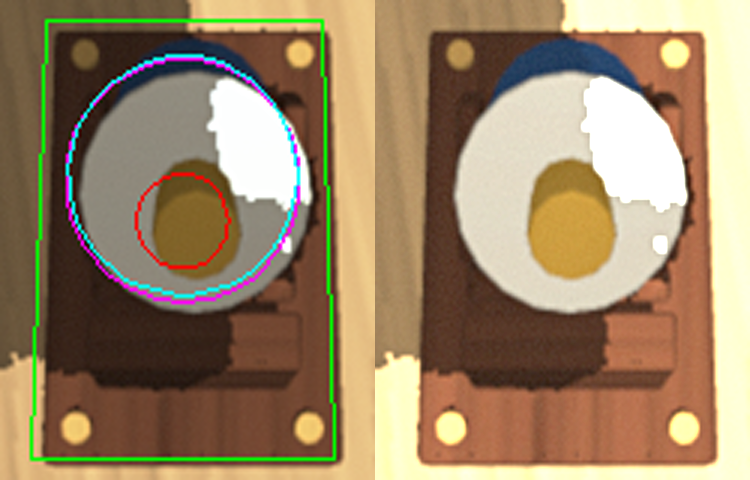

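Run:
```python
from model import *
cm={'K': [[368.5612841638958, 0.0, 321.14383985201727], [0.0, 368.5612841638958, 240.06506981473768], [0.0, 0.0, 1.0]], 'position': [603.4417326316936, 91.13876980919235, 419.3728378087934], 'rotation': [0.24726761017544657, -0.0003197386067861352, -0.1690582344334583]}
cm={k:np.array(v) for k,v in cm.items()}
w=lambda x,y:(260+x/3,165+y/3.2)
q=np.array([onz(cm,*w(*p),14) for p in((85,54),(300,54),(309,428),(76,428))]);print(q.round(1),q.mean(0))
d=(q[0]+q[1]-q[2]-q[3])/2;print(np.arctan2(d[1],d[0]),np.linalg.norm(d))
T=pot_from_cradle(*CR)
# disc top centre (local z 96), knob top centre (134)
print("disc",onz(cm,*w(196,192),P(T,[0,0,96])[2]),P(T,[0,0,96]))
print("knobtop",onz(cm,*w(197,234),P(T,[0,0,134])[2]),P(T,[0,0,134]))
# top disc
t=CM["top"]
print("top disc",onz(t,195+156/3,195+132/3,P(T,[0,0,96])[2]),"scene disc",onz(CM["scene"],345+150/3,225+91/3,P(T,[0,0,96])[2]))
print(tri([(cm,*w(197,234)),(t,195+180/3,195+126/3),(CM["scene"],345+129/3,225+49/3)]))
```

```text
[[594.5 268.4  14. ]
 [678.  254.2  14. ]
 [654.7 119.2  14. ]
 [571.2 133.5  14. ]] [624.58556453 193.82515675  14.        ]
1.3997306860561736 136.91340320736882
disc [621.45674082 175.62465433 128.13843876] [617.95833105 178.75885432 128.13843876]
knobtop [617.9659286  156.28233907 161.04740411] [614.74768049 160.03208944 161.04740411]
top disc [618.55479897 177.82831484 128.13843876] scene disc [621.4445189  179.23944356 128.13843876]
(array([616.64387486, 157.96570991, 161.36106522]), [np.float64(2.163029577799513), np.float64(0.9188983079707888), np.float64(2.3033744698372516)])
```

Run:
```python
from model import *
T=pot_from_cradle(622.2,195.6,1.401);ax=T[:3,2];h=np.cross([0,0,1],ax)
bot.move_ptp(P(T,[0,0,250]),ori(DOWN,-h))
bot.dwell(.3)
cm=imaging.camera_model("wrist");im=imaging.capture("wrist")
print(bot.get_state()["t"]);print({k:np.array(v).tolist() for k,v in cm.items()})
np.save("cm2.npy",cm,allow_pickle=True)
cv2.imwrite("pics/w2raw.png",im)
```

```text
5.5667
{'K': [[368.5612841638958, 0.0, 321.14383985201727], [0.0, 368.5612841638958, 240.06506981473768], [0.0, 0.0, 1.0]], 'position': [594.9918539119457, 32.71210095404815, 403.86252735320045], 'rotation': [-0.2761690086411217, 0.00025951833018322823, 2.9714317797595458]}
```

View pics/w2raw.png

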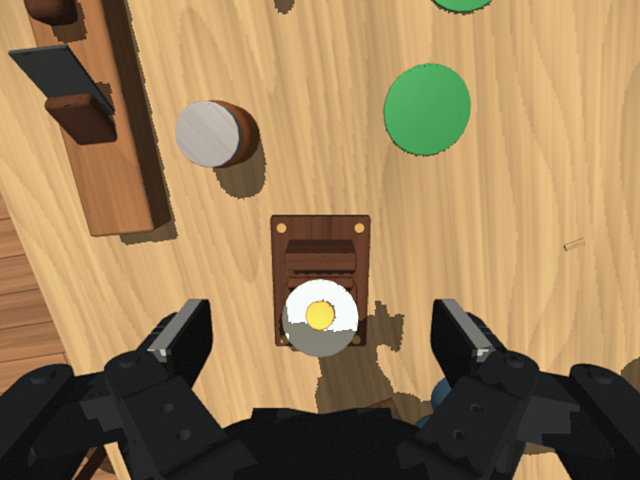

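The knob is at (320,316), the disc at (320,317) and the chosen mat at (427,109). I measure these and combine them.

Run:
```python
from model import *
im=cv2.imread("pics/w2raw.png");cm=np.load("cm2.npy",allow_pickle=True).item()
hsv=cv2.cvtColor(im,cv2.COLOR_BGR2HSV);m=cv2.inRange(hsv,(50,80,60),(80,255,255))
n,l,st,c=cv2.connectedComponentsWithStats(m)
for i in range(1,n):
    if st[i,4]>800: print("mat",st[i],c[i],onz(cm,*c[i],4))
cv2.imwrite("pics/w2z.png",cv2.resize(im[205:365,255:385],None,fx=3.5,fy=3.5,interpolation=cv2.INTER_CUBIC))
T=pot_from_cradle(622.2,195.6,1.401)
for z in(96,134):print(z,P(T,[0,0,z]),proj(cm,P(T,[0,0,z])))
C=pose([622.2,195.6,0],[0,0,1.401]);print([proj(cm,P(C,p)).round(1) for p in([-80,55,14],[-80,-55,14],[80,-55,14])])
```

```text
mat [ 384   63   86   92 6203] [426.61276802 108.80606158] [484.15982749  24.95536245   4.        ]
96 [619.15833105 177.85885432 128.13843876] [322.14958777 320.18015851]
134 [615.94768049 159.13208944 161.04740411] [322.26633853 318.39867072]
[array([372.8, 217.5]), array([271. , 217.5]), array([276. , 348.1])]
```

View pics/w2z.png

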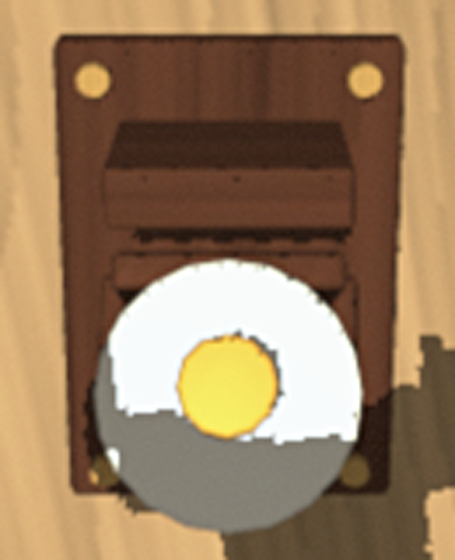

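```bash
sed -i 's/^CR=.*/CR=(623.3,194.5,1.401); ST=(594,-223,-0.2); MAT=(483.3,27.5)/' model.py
cat >> model.py <<'E'
TP=pot_from_cradle(*CR);AX=TP[:3,2];H=np.cross([0,0,1],AX);OP=ori(-AX,H)
def shot(fn):
    cm=imaging.camera_model("wrist");im=imaging.capture("wrist");cv2.imwrite(fn,im);return cm,im
def stt(*k):
    s=bot.get_state();print("t",round(s["t"],2),"F",s["contact_force"].round(1),"M",np.round(s["wrist_torque"],2),"op",round(s["opening"],3),"tcp",np.round(s["tcp_pos"],1));return s
E
python3 - <<'E'
from model import *
bot.move_ptp(P(TP,[0,0,200]),OP)
bot.grip(0.6,40)
bot.movel(P(TP,[0,0,150]),max_speed=120)
bot.dwell(.2);stt();shot("pics/w3.png")
E
```

```text
t 9.25 F [ 0.8 -0.2  0.7] M [-0.46  0.06  0.04] op 0.604 tcp [616.3 149.7 175.8]
```

View pics/w3.png

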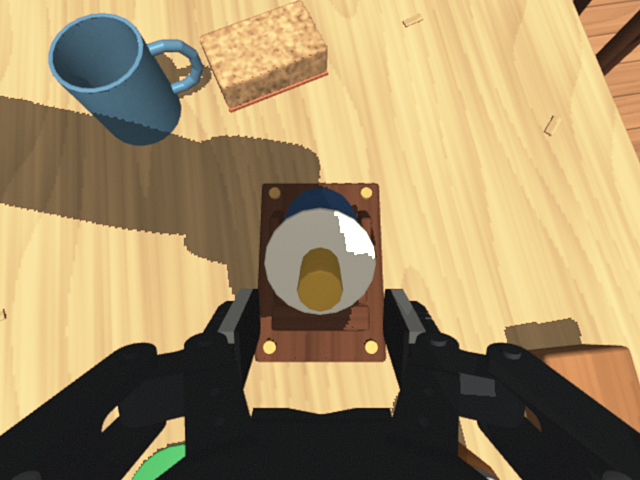

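The knob (320,290) sits midway between the fingers (258 and 386). I go in to grip and lift.

```bash
python3 - <<'E'
from model import *
cm=imaging.camera_model("wrist")
print("pred knobtop",proj(cm,P(TP,[0,0,134])),"disc",proj(cm,P(TP,[0,0,96])))
print("stopped",bot.movel(P(TP,[0,0,101]),max_speed=80,threshold=6));stt()
shot("pics/w4.png")
bot.grip(0.0,40);bot.dwell(.2);stt();shot("pics/w5.png")
E
python3 -c "
import cv2,numpy as np
cv2.imwrite('pics/w45.png',np.hstack([cv2.imread(f'pics/w{i}.png')[150:420,120:520] for i in(4,5)]))"
```

```text
pred knobtop [318.17131328 287.54577324] disc [318.57301323 260.94310916]
stopped False
t 10.06 F [0.6 0.2 0.8] M [-0.53  0.1   0.01] op 0.6 tcp [620.  174.3 132.7]
t 10.68 F [-0.9 -4.1  6.6] M [-0.53  0.27  0.11] op 0.246 tcp [620.3 174.  133.1]
```

View pics/w45.png

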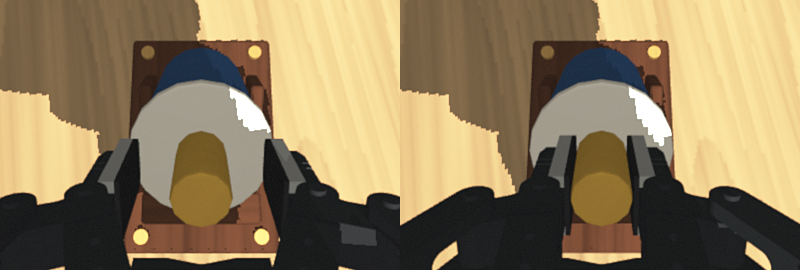

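```bash
python3 - <<'E'
from model import *
bot.movel(P(TP,[0,0,125]),max_speed=60);stt()
bot.movel(P(TP,[0,0,200]),max_speed=150)
OM=ori(DOWN,[1,0,0])
bot.move_ptp([MAT[0],MAT[1],120],OM);bot.dwell(.2);stt()
shot("pics/w6.png")
cv2.imwrite("pics/s6.png",imaging.capture("scene"));cv2.imwrite("pics/t6.png",imaging.capture("top"))
E
python3 -c "
import cv2,numpy as np
s=cv2.imread('pics/s6.png')[120:320,240:460];t=cv2.imread('pics/t6.png')[220:420,220:440];w=cv2.imread('pics/w6.png')
cv2.imwrite('pics/c6.png',np.vstack([np.hstack([cv2.resize(s,(400,360)),cv2.resize(t,(400,360))]),np.hstack([cv2.resize(w,(320,240)),np.zeros((240,480,3),np.uint8)])]))"
```

```text
t 11.28 F [-0.2 -0.8 -0.4] M [-0.6   0.1  -0.04] op 0.243 tcp [617.8 162.2 153.3]
t 12.89 F [-0.3  1.  -0.8] M [ 0.01  0.02 -0.08] op 0.243 tcp [484.8  27.4 120.4]
```

View pics/c6.png

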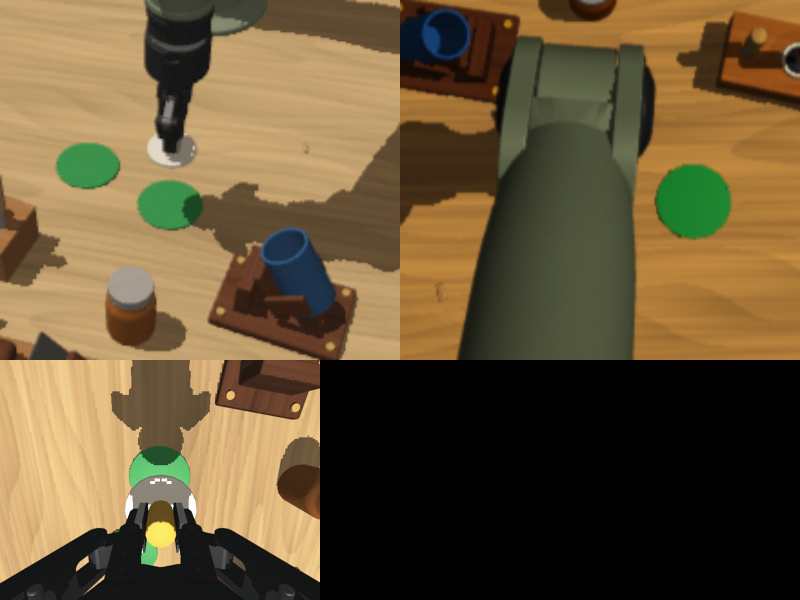

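View pics/w6.png

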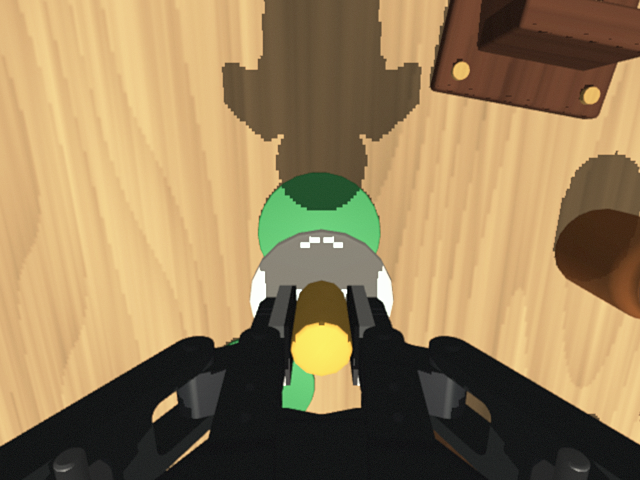

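The lid hangs level over the chosen mat, and the pot's mouth is open at the same place. I lower to just above the mat and check the centring.

Run:
```python
from model import *
bot.movel([MAT[0],MAT[1],38],max_speed=120);bot.dwell(.2);stt()
cm,_=shot("pics/w7.png");np.save("cm7.npy",cm,allow_pickle=True)
cv2.imwrite("pics/s7.png",imaging.capture("scene"))
s=cv2.imread('pics/s7.png')[195:275,280:390];w=cv2.imread('pics/w7.png')[130:430,170:470]
cv2.imwrite('pics/c7.png',np.hstack([cv2.resize(s,(410,300),interpolation=cv2.INTER_CUBIC),w]))
```

```text
t 14.07 F [ 0.4 -0.2 -1.2] M [ 0.   -0.04  0.01] op 0.242 tcp [484.   27.4  38.7]
```

View pics/c7.png

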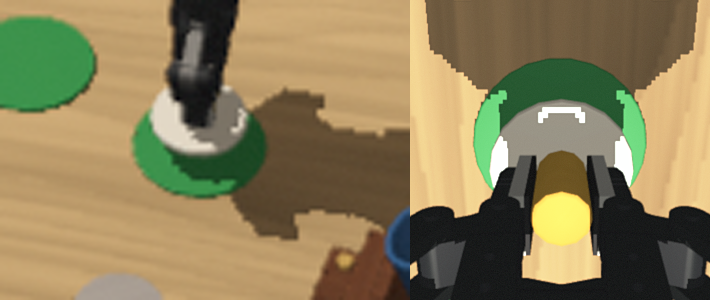

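Run:
```python
from model import *
cm=np.load("cm7.npy",allow_pickle=True).item()
a=onz(cm,170+560-410,130+58,4);b=onz(cm,170+562-410,130+100,34)
print("mat far edge->centre y",a-[0,45,0],"lid->",b-[0,32,0])
l=onz(cm,170+474-410,130+135,4);r=onz(cm,170+646-410,130+135,4);print(l,r,(l+r)/2)
# scene: lid disc extremes left (150), right (249) at crop scale 410/110
s=CM["scene"];k=410/110
print("scene lid",onz(s,280+199/k,195+ (121)/(300/80),34),"mat",onz(s,280+199/k,195+146/(300/80),4))
```

```text
mat far edge->centre y [484.09650812  26.30234259   4.        ] lid-> [484.94039205  26.13014095  34.        ]
[440.27641482  32.14477839   4.        ] [527.8771997   32.07162981   4.        ] [484.07680726  32.1082041    4.        ]
scene lid [489.22489553  29.58204876  34.        ] mat [484.53509226  29.75348831   4.        ]
```

Centring agrees to about 1 mm from the wrist view and in y from the scene view. I lower until contact and release.

Run:
```python
from model import *
print(bot.movel([MAT[0],MAT[1],12],max_speed=15,threshold=3));s=stt()
bot.grip(0.5,40);s=stt()
p=s["tcp_pos"];bot.movel([MAT[0],MAT[1],p[2]+60],max_speed=120)
bot.movel([MAT[0],MAT[1],250],max_speed=200);stt()
# to stand hover
OS=ori(DOWN,[np.cos(.2),-np.sin(.2),0])
bot.move_ptp([580,-223,330],OS);bot.dwell(.2);stt()
cm,_=shot("pics/w8.png");np.save("cm8.npy",cm,allow_pickle=True)
```

```text
True
t 15.11 F [-0.8  0.7  5.2] M [ 0.05  0.08 -0.05] op 0.248 tcp [483.3  27.5  25.8]
t 15.45 F [-0.2  0.1  0.1] M [-0.05  0.07  0.01] op 0.496 tcp [482.4  27.6  25.1]
t 17.07 F [-0.3  0.2  0.3] M [ 0.04 -0.05 -0.05] op 0.497 tcp [482.5  27.6 248.7]
t 18.36 F [0.1 0.7 0.3] M [ 0.02 -0.02  0.02] op 0.502 tcp [ 579.9 -221.5  330. ]
```

View pics/w8.png

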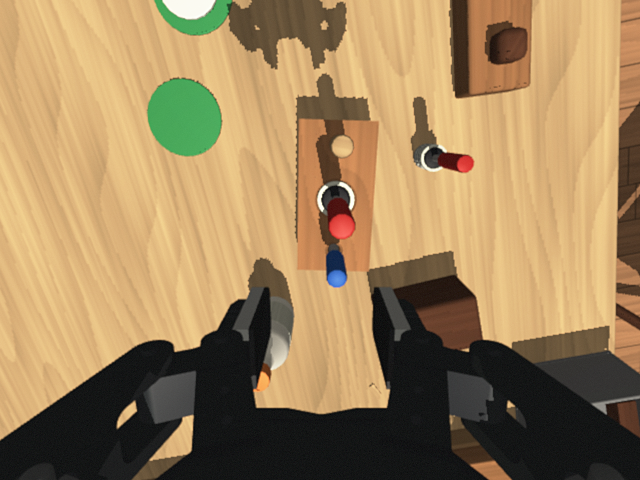

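Run:
```python
from model import *
cm=np.load("cm8.npy",allow_pickle=True).item();im=cv2.imread("pics/w8.png")
print("brush top",onz(cm,342,226,192),"ring",onz(cm,336,199,62))
c=np.array([onz(cm,*p,62) for p in((301,119),(379,122),(369,271),(299,270))]);print(c.round(1),c.mean(0))
d=(c[0]+c[1]-c[2]-c[3])/2;print(np.arctan2(d[1],d[0])-np.pi/2,np.linalg.norm(d))
print("decoy top at z~90/110",onz(cm,464,163,90),onz(cm,464,163,110))
cv2.imwrite("pics/w8z.png",cv2.resize(im[100:290,270:410],None,fx=3,fy=3,interpolation=cv2.INTER_CUBIC))
```

```text
brush top [ 596.71186443 -224.63989346  192.        ] ring [ 596.9773428  -225.08133064   62.        ]
[[ 576.5 -133.9   62. ]
 [ 657.  -153.2   62. ]
 [ 619.3 -317.3   62. ]
 [ 538.2 -299.7   62. ]] [ 597.77961959 -226.028257     62.        ]
-0.22642086268688555 169.26076849422543
decoy top at z~90/110 [ 731.4073183 -209.6572637   90.       ] [ 724.22639598 -206.78628155  110.        ]
```

View pics/w8z.png

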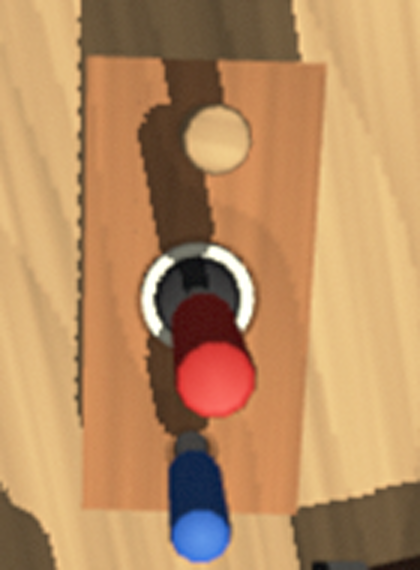

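```bash
sed -i 's/^CR=.*/CR=(623.6,194.0,1.401); ST=(596.2,-224.5,-0.22); MAT=(483.3,27.5)/' model.py
echo 'OS=ori(DOWN,[np.cos(ST[2]),np.sin(ST[2]),0])' >> model.py
python3 - <<'E'
from model import *
bot.move_ptp([ST[0],ST[1],230],OS)
bot.movel([ST[0],ST[1],138],max_speed=100,threshold=6);bot.dwell(.15);stt();shot("pics/w9.png")
bot.grip(0.0,60);bot.dwell(.2);stt();shot("pics/w10.png")
cv2.imwrite('pics/c9.png',np.hstack([cv2.imread(f'pics/w{i}.png')[150:450,120:520] for i in(9,10)]))
E
```

```text
t 20.12 F [-0.2 -0.4  0.4] M [ 0.04 -0.05 -0.03] op 0.498 tcp [ 596.7 -224.7  138.8]
t 20.69 F [-0.3  0.1  5.2] M [ 0.04  0.26 -0.01] op 0.236 tcp [ 596.4 -224.6  138.4]
```

View pics/c9.png

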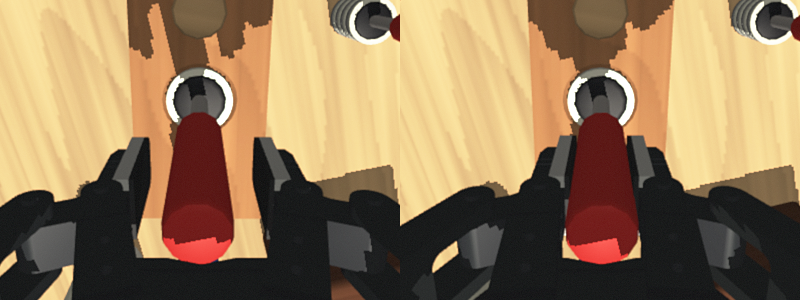

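The grip is centred: the handle is at 600 and the fingers are symmetric about it. I lift and go above the pot.

Run:
```python
from model import *
bot.movel([ST[0],ST[1],160],max_speed=60);stt()
bot.movel([ST[0],ST[1],310],max_speed=200);stt()
q=solve_ik(P(TP,[0,0,256]),OP);print(np.round(q,2))
bot.move_ptp(P(TP,[0,0,256]),OP);bot.dwell(.3);stt()
cm,_=shot("pics/w11.png");np.save("cm11.npy",cm,allow_pickle=True)
s=imaging.capture("scene");cv2.imwrite("pics/s11.png",s);t=imaging.capture("top");cv2.imwrite("pics/t11.png",t)
a=cv2.resize(s[160:340,320:470],None,fx=2.6,fy=2.6);b=cv2.resize(t[160:340,180:330],None,fx=2.6,fy=2.6)
cv2.imwrite("pics/c11.png",np.hstack([a,b]))
```

```text
t 21.26 F [ 0.  -0.1 -1.7] M [ 0.06 -0.06  0.07] op 0.245 tcp [ 596.4 -224.6  160.3]
t 22.16 F [-0.2 -1.3 -0.8] M [-0.01 -0.   -0.02] op 0.243 tcp [ 595.6 -224.2  308.6]
[-0.22  0.4  -0.1   1.1   0.52  1.52]
t 23.66 F [-0.  -0.3 -0.4] M [-0.58  0.12  0.  ] op 0.239 tcp [607.4  96.8 266.8]
```

View pics/c11.png

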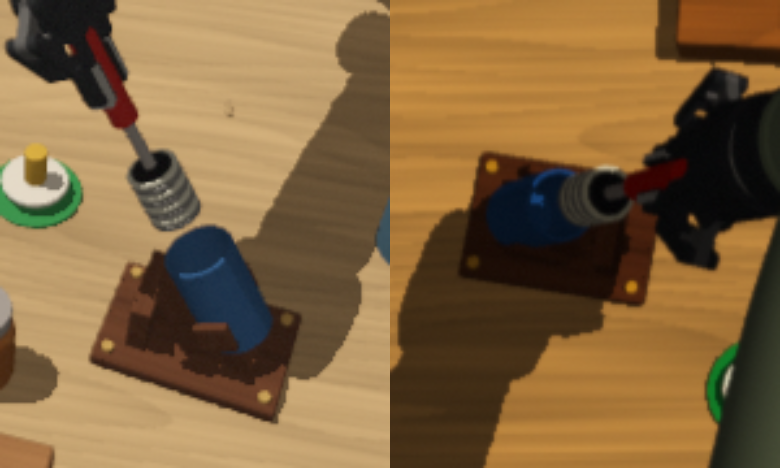

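View pics/w11.png

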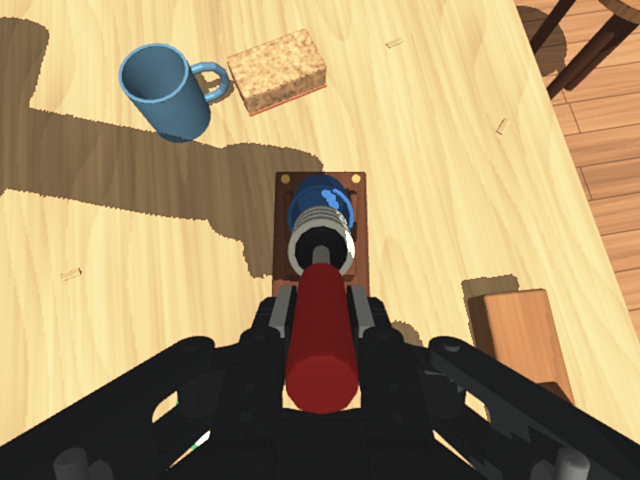

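```bash
cat > ov.py <<'E'
from model import *
def ov(im,cm,dtip,col=True):
    im=im.copy();th=np.linspace(0,2*np.pi,60)
    def circ(T,r,z,c,k=4):
        pts=np.array([proj(cm,P(T,[r*np.cos(a),r*np.sin(a),z])) for a in th]);cv2.polylines(im,[(pts*k).round().astype(int)],True,c,1)
    im=cv2.resize(im,None,fx=4,fy=4,interpolation=cv2.INTER_CUBIC)
    circ(TP,29,90,(0,255,255));circ(TP,25,90,(0,255,0));
    circ(TP,20.5,dtip,(0,0,255));circ(TP,20.5,dtip+55,(0,0,255))
    return im
E
python3 - <<'E'
from ov import *
d=256-126
s=ov(cv2.imread("pics/s11.png"),CM["scene"],d);t=ov(cv2.imread("pics/t11.png"),CM["top"],d);w=ov(cv2.imread("pics/w11.png"),np.load("cm11.npy",allow_pickle=True).item(),d)
def c(i,u,v,r=38):return i[4*(v-r):4*(v+r),4*(u-r):4*(u+r)]
x=np.hstack([c(s,393,244),c(t,250,236),c(w,322,222,38)]);cv2.imwrite("pics/c12.png",cv2.resize(x,(798,266)))
cv2.imwrite("pics/c12a.png",np.hstack([c(s,393,244),c(t,250,236)]))
E
```

```text
(no output)
```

View pics/c12a.png

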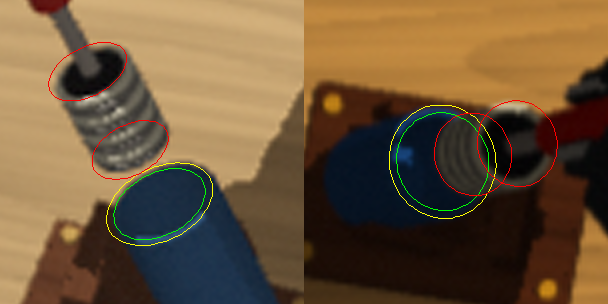

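View pics/c12.png

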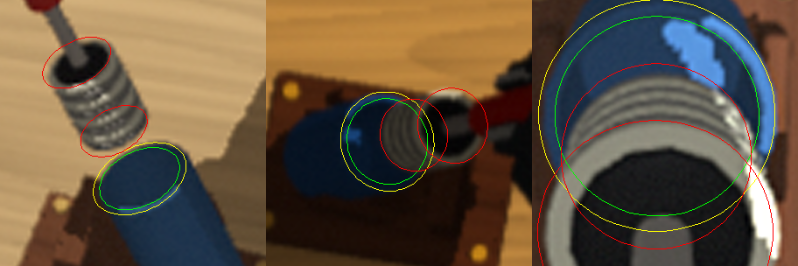

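Brush and pot line up to within about 2 mm, against 4.5 mm of clearance. I insert with a force guard, watching the lateral force.

Run:
```python
from model import *
for d in (75,40,10):
    r=bot.movel(P(TP,[0,0,126+d]),max_speed=80,threshold=8);s=stt()
    f=s["contact_force"];Rl=TP[:3,:3].T;print(d,r,"F in pot frame",(Rl@f).round(1), "pos",((Rl@(s["tcp_pos"]-TP[:3,3]))).round(1))
    if r: break
shot("pics/w13.png")
```

```text
t 24.65 F [-0.5 -0.  -1.6] M [-0.6   0.09  0.02] op 0.242 tcp [612.  124.4 219.4]
75 False F in pot frame [-0.9  0.5 -1.4] pos [ 2.000e-01 -3.000e-01  2.013e+02]
t 25.23 F [-0.7  0.6 -1.6] M [-0.59  0.07 -0.01] op 0.242 tcp [614.7 141.8 188.9]
40 False F in pot frame [-0.4  0.8 -1.7] pos [ 1.000e-01 -1.000e-01  1.661e+02]
t 25.76 F [ 0.2 -0.1 -0.5] M [-0.62  0.08 -0.06] op 0.24 tcp [617.2 156.6 162.8]
10 False F in pot frame [-0.3 -0.2 -0.4] pos [1.00e-01 0.00e+00 1.36e+02]
```

View pics/w13.png

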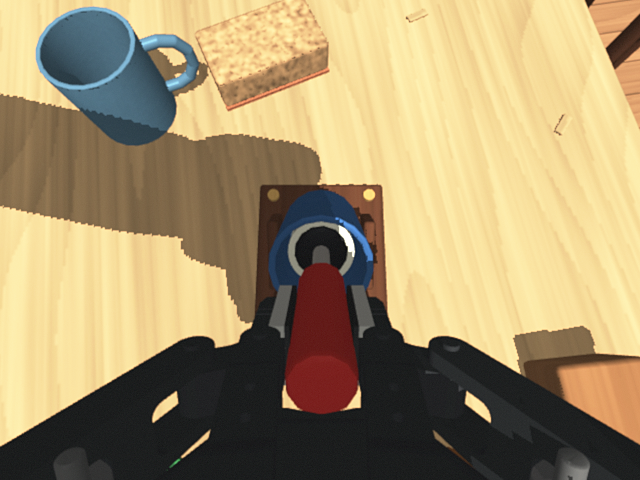

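It went in freely with no lateral force. Now three strokes to floor contact, drawing the head out between them.

```bash
python3 - <<'E'
from model import *
Rl=TP[:3,:3].T
def rep(n,r):
    s=stt();print(n,r,"Fpot",(Rl@s["contact_force"]).round(1),"tip~",round((Rl@(s["tcp_pos"]-TP[:3,3]))[2]-126,1))
for k in range(3):
    if k: bot.movel(P(TP,[0,0,126+8]),max_speed=160,threshold=15)
    r=bot.movel(P(TP,[0,0,126-7]),max_speed=30,threshold=8);rep(f"down{k}",r)
    bot.dwell(.15);rep("hold",r)
    if not r: break
    if k<2:
        bot.movel(P(TP,[0,0,126+94]),max_speed=160);bot.dwell(.1);rep("up",0)
        if k==0: cv2.imwrite("pics/s14.png",imaging.capture("scene"))
E
python3 -c "
import cv2
cv2.imwrite('pics/c14.png',cv2.resize(cv2.imread('pics/s14.png')[170:320,330:470],None,fx=3,fy=3))"
```

```text
t 26.15 F [-0.4 -2.1  3. ] M [-0.43 -0.02 -0.09] op 0.242 tcp [618.7 158.9 158.5]
down0 True Fpot [-0.4  0.   3.6] tip~ 5.0
t 26.3 F [-0.  -3.3  5. ] M [-0.39 -0.11 -0.1 ] op 0.242 tcp [618.7 158.8 158.4]
hold True Fpot [-0.3 -0.5  6. ] tip~ 5.0
t 27.11 F [-0.1  0.3 -0.4] M [-0.61  0.09 -0.02] op 0.246 tcp [609.2 115.7 234. ]
up 0 Fpot [ 0.1  0.1 -0.5] tip~ 92.5
t 27.95 F [-1.3 -2.1  4.3] M [-0.43  0.33  0.17] op 0.246 tcp [615.8 158.6 158.1]
down1 True Fpot [0.2 0.9 4.9] tip~ 5.0
t 28.1 F [-1.2 -3.4  6.1] M [-0.36  0.33  0.18] op 0.24 tcp [615.8 158.5 158.1]
hold True Fpot [0.  0.6 7.1] tip~ 5.1
t 28.91 F [-1.   0.6 -1.2] M [-0.62  0.1  -0.02] op 0.241 tcp [609.2 115.7 234.1]
up 0 Fpot [-0.2  1.  -1.2] tip~ 92.5
t 29.69 F [-1.6 -3.4  4.8] M [-0.44  0.5   0.24] op 0.244 tcp [615.4 158.6 158.2]
down2 True Fpot [-0.8  1.   6. ] tip~ 5.1
t 29.84 F [-1.9 -2.7  5.8] M [-0.4   0.47  0.28] op 0.245 tcp [615.3 158.6 158.1]
hold True Fpot [0.3 1.5 6.5] tip~ 5.1
```

View pics/c14.png

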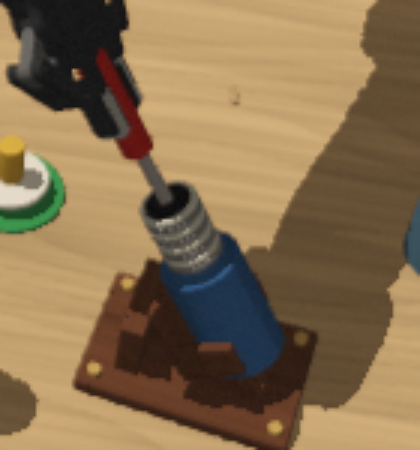

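Contact comes 5 mm above the modelled floor each time, with a soft 6 N. I'm still in stroke three, so I press further to learn whether this is really the bottom.

Run:
```python
from model import *
Rl=TP[:3,:3].T
for d in (4,3,2,1,0,-1):
    r=bot.movel(P(TP,[0,0,126+d]),max_speed=20,threshold=15);s=stt()
    f=Rl@s["contact_force"];p=Rl@(s["tcp_pos"]-TP[:3,3]);print(d,r,"Fpot",f.round(1),"p",p.round(1),"M",(Rl@s["wrist_torque"]).round(2))
    if f[2]>28: break
shot("pics/w15.png")
cv2.imwrite("pics/s15.png",imaging.capture("scene"))
a=cv2.resize(cv2.imread("pics/s15.png")[170:320,330:470],None,fx=3,fy=3);b=cv2.imread("pics/w15.png")[130:430,170:470]
b=cv2.resize(b,(400,450));a=cv2.resize(a,(400,450));cv2.imwrite("pics/c15.png",np.hstack([a,b]))
```

```text
t 30.12 F [-6.8 -7.8 10.5] M [-0.52  1.76  0.94] op 0.239 tcp [616.6 159.1 158.6]
4 False Fpot [-2.5  5.4 13.5] p [  0.    1.  131.2] M [ 1.9   0.81 -0.01]
t 30.38 F [-10.1 -10.3  17.7] M [-0.51  2.25  1.28] op 0.245 tcp [616.9 159.1 158.6]
3 False Fpot [-1.5  8.2 21.3] p [1.000e-01 7.000e-01 1.311e+02] M [2.48 0.88 0.05]
t 30.62 F [-11.8 -14.2  23.7] M [-0.53  2.72  1.58] op 0.237 tcp [617.2 159.2 158.6]
2 False Fpot [-2.1  9.3 28.5] p [  0.2   0.5 131.1] M [3.03 0.99 0.08]
```

View pics/c15.png

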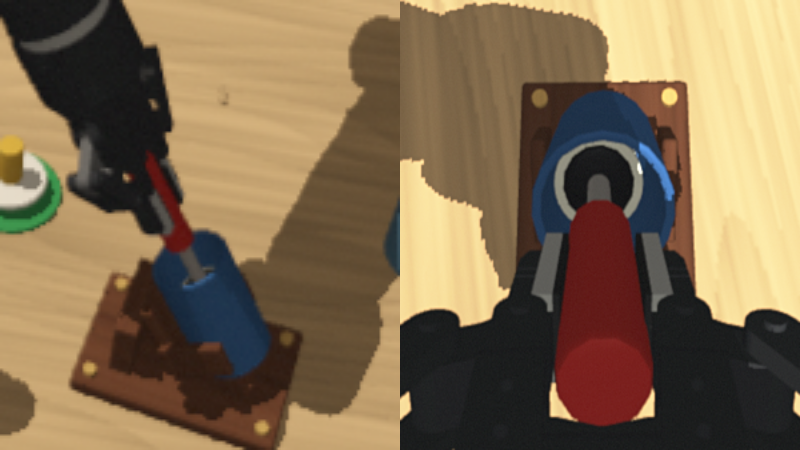

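It is a stiff stop: the TCP doesn't move between 14 N and 28 N. I check with model overlays whether the brush sits as assumed in the grip, and how high the head is in the pot.

Run:
```python
from model import *
cm=imaging.camera_model("wrist");im=cv2.imread("pics/w15.png");s0=bot.get_state();k=3
Rt=R.from_euler("xyz",s0["orientation"]).as_matrix()
Tt=np.eye(4);Tt[:3,:3]=Rt@np.diag([1,-1,-1]);Tt[:3,3]=s0["tcp_pos"]
# angle between tool axis and pot axis
print("axis diff deg",np.degrees(np.arccos(Tt[:3,2]@AX)))
th=np.linspace(0,2*np.pi,60)
big=cv2.resize(im,None,fx=k,fy=k,interpolation=cv2.INTER_CUBIC)
def circ(T,r,z,c):
    pts=np.array([proj(cm,P(T,[r*np.cos(a),r*np.sin(a),z])) for a in th]);cv2.polylines(big,[(pts*k).round().astype(int)],True,c,1)
circ(TP,29,90,(0,255,255));circ(TP,25,90,(0,255,0))
circ(Tt,11,180-126,(255,255,255));circ(Tt,11,100-126,(255,255,255));circ(Tt,20.5,55-126,(0,0,255))
cv2.imwrite("pics/w15o.png",big[180*k:430*k,240*k:400*k])
```

```text
axis diff deg 0.561005367204366
```

View pics/w15o.png

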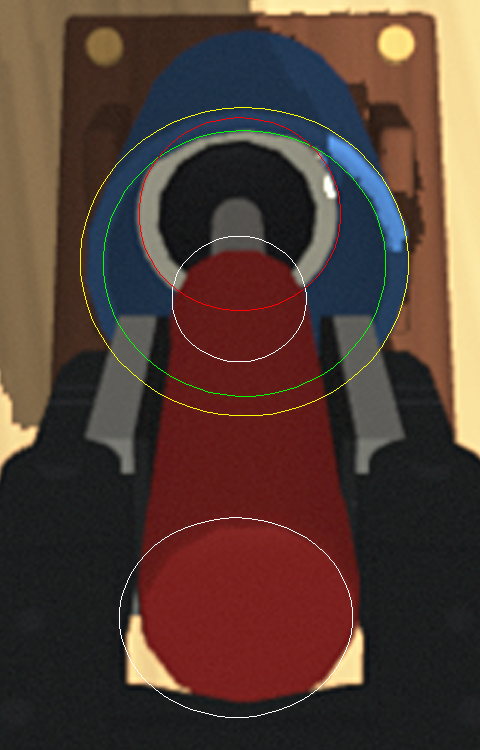

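Run:
```python
from model import *
for n in("w9","w10","w11","w13","w15"):
    im=cv2.imread(f"pics/{n}.png");hsv=cv2.cvtColor(im,cv2.COLOR_BGR2HSV)
    m=(cv2.inRange(hsv,(0,120,40),(8,255,255))|cv2.inRange(hsv,(172,120,40),(180,255,255)))
    m[:, :220]=0;m[:,420:]=0
    nn,l,st,c=cv2.connectedComponentsWithStats(m);i=1+np.argmax(st[1:,4])
    mm=l==i;w=mm.sum(1);rows=np.where(w>0)[0]
    print(n,"rows",rows.min(),rows.max(),"maxw",w.max(),"at",w.argmax())
```

```text
w9 rows 262 414 maxw 71 at 367
w10 rows 263 414 maxw 74 at 370
w11 rows 263 413 maxw 74 at 369
w13 rows 263 413 maxw 75 at 373
w15 rows 264 413 maxw 74 at 369
```

Run:
```python
from model import *
im=cv2.imread("pics/s15.png");k=8;u0,v0,u1,v1=365,215,440,300
big=cv2.resize(im[v0:v1,u0:u1],None,fx=k,fy=k,interpolation=cv2.INTER_CUBIC)
big=np.clip(big*1.5,0,255).astype(np.uint8)
cm=CM["scene"];th=np.linspace(0,2*np.pi,60)
def circ(r,z,c):
    pts=np.array([proj(cm,P(TP,[r*np.cos(a),r*np.sin(a),z]))-[u0,v0] for a in th]);cv2.polylines(big,[((pts+.5)*k).round().astype(int)],True,c,1)
circ(29,90,(0,255,255));circ(11,100,(0,255,0));circ(11,105,(255,255,255))
cv2.imwrite("pics/s15o.png",big[:590])
```

```text
(no output)
```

View pics/s15o.png

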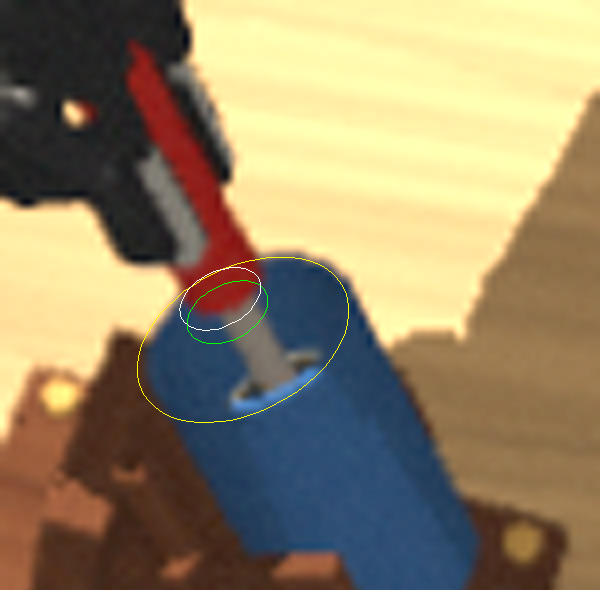

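Force and moment place the contact at the brush tip near its axis. I probe at small lateral offsets, staying low in the pot (still stroke three), to see whether the stop is a flat floor or an edge.

Run:
```python
from model import *
Rl=TP[:3,:3].T
for dx,dy in((0,0),(2.5,0),(-2.5,0),(0,2.5),(0,-2.5)):
    bot.movel(P(TP,[0,0,126+9]),max_speed=60)
    bot.movel(P(TP,[dx,dy,126+9]),max_speed=30,threshold=6)
    s=bot.get_state();f0=(Rl@s["contact_force"]).round(1)
    r=bot.movel(P(TP,[dx,dy,126-3]),max_speed=25,threshold=9);s=bot.get_state()
    print((dx,dy),f0,r,"F",(Rl@s["contact_force"]).round(1),"p",(Rl@(s["tcp_pos"]-TP[:3,3])).round(1),round(s["t"],2))
bot.movel(P(TP,[0,0,126+9]),max_speed=60)
```

```text
(0, 0) [-0.8 -0.4 -0.3] True F [-0.8  0.4  4.8] p [-1.000e-01 -2.000e-01  1.311e+02] 31.54
(2.5, 0) [-0.2  0.  -1.6] True F [-0.2  0.3  5.1] p [  2.3  -0.3 131.1] 32.35
(-2.5, 0) [-0.3  0.1 -1.3] True F [-0.7  0.6  5.3] p [ -2.6  -0.3 131.1] 33.16
(0, 2.5) [-0.4 -0.5 -0.1] True F [0.3 0.8 4.7] p [ -0.2   2.1 131.2] 33.97
(0, -2.5) [-0.8 -0.3 -1. ] True F [ 0.1 -0.   5.9] p [ -0.2  -2.8 131.2] 34.77
```

The stop is flat, perpendicular to the axis and identical at all five points, so it is the pot floor and all three strokes reached it. The lateral margin is fine too. I draw out and return to the stand.

Run:
```python
from model import *
bot.movel(P(TP,[0,0,262]),max_speed=160)
bot.move_ptp([596.4,-224.6,310],OS);bot.dwell(.3)
bot.movel([596.4,-224.6,210],max_speed=120);bot.dwell(.3);stt()
shot("pics/w16.png");s=imaging.capture("scene");cv2.imwrite("pics/s16.png",s)
a=cv2.resize(s[170:290,160:280],(400,400),interpolation=cv2.INTER_CUBIC);b=cv2.resize(cv2.imread("pics/w16.png")[150:400,195:445],(400,400))
cv2.imwrite("pics/c16.png",np.hstack([a,b]))
```

```text
t 38.74 F [-0.6  0.  -1.6] M [ 0.02  0.01 -0.01] op 0.242 tcp [ 596.7 -224.7  210.6]
```

View pics/c16.png

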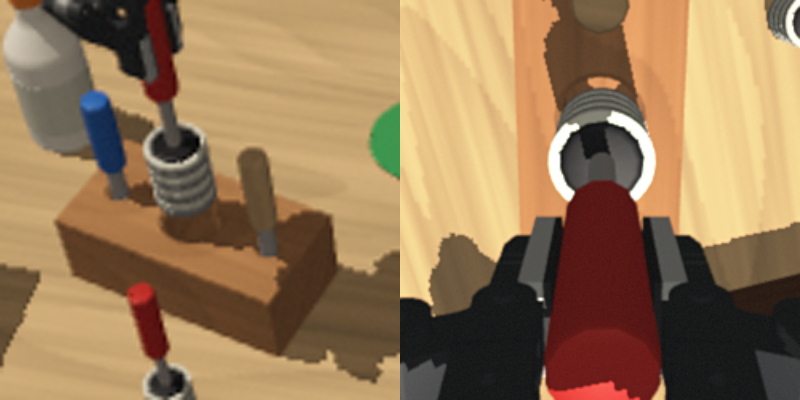

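The head is centred over the large hole. I insert it.

Run:
```python
from model import *
r=bot.movel([596.4,-224.6,178],max_speed=80,threshold=10);stt();print(r)
if not r:
    r=bot.movel([596.4,-224.6,133],max_speed=40,threshold=12);stt();print(r)
    bot.dwell(.2);stt()
```

```text
t 39.39 F [ 0.8  0.  -1.5] M [ 0.02 -0.02  0.03] op 0.242 tcp [ 596.3 -224.5  177.7]
False
t 40.3 F [-1.   0.2  4.6] M [0.01 0.04 0.04] op 0.241 tcp [ 596.1 -224.5  138.5]
True
t 40.5 F [-0.5  0.2  5.3] M [0.   0.04 0.04] op 0.239 tcp [ 596.1 -224.5  138.4]
```

Contact comes at TCP z = 138.4, exactly the height at which I picked it up, so the brush is fully down. I release and retreat.

Run:
```python
from model import *
bot.grip(0.45);stt()
bot.movel([596.4,-224.6,225],max_speed=100);bot.movel([596.4,-224.6,330],max_speed=200)
# look down the pot axis: place the wrist camera on the axis
cm=imaging.camera_model("wrist");s=bot.get_state()
Rt=R.from_euler("xyz",s["orientation"]).as_matrix();Rc=R.from_euler("xyz",cm["rotation"]).as_matrix()
pc=Rt.T@(np.array(cm["position"])-s["tcp_pos"]);Rtc=Rt.T@Rc
np.set_printoptions(suppress=True)
zc=AX;best=None
for D in(230,260,300):
  for a in np.arange(0,6.28,.2):
    h=H/np.linalg.norm(H);p=np.cross(AX,h);xc=np.cos(a)*h+np.sin(a)*p
    Rcw=np.column_stack([xc,np.cross(zc,xc),zc]);Rtw=Rcw@Rtc.T
    pos=P(TP,[0,0,D])-Rtw@pc
    try:q=solve_ik(pos,R.from_matrix(Rtw).as_euler("xyz"))
    except Exception:q=None
    if q is not None: print(D,round(a,1),pos.round(),np.round(q,1), (Rtw[:,2]).round(2))
```

```text
t 40.82 F [ 0.2 -0.3  0.6] M [0.   0.04 0.02] op 0.448 tcp [ 595.1 -223.9  137. ]
230 0.0 [618. 164.  96.] [-0.2  0.6 -0.3  0.6  0.8  1.5] [ 0.12  0.71 -0.7 ]
230 0.2 [623. 164.  96.] [-0.2  0.7 -0.3  0.8  0.8  1.3] [ 0.07  0.71 -0.7 ]
230 0.4 [628. 164.  97.] [-0.2  0.7 -0.2  0.9  0.8  1. ] [ 0.01  0.71 -0.71]
230 0.6 [633. 165.  98.] [-0.2  0.7 -0.1  1.   0.7  0.8] [-0.04  0.69 -0.72]
230 0.8 [638. 167. 100.] [-0.2  0.8 -0.   1.   0.7  0.6] [-0.08  0.67 -0.74]
230 1.0 [642. 170. 102.] [-0.1  0.8  0.1  1.1  0.7  0.4] [-0.12  0.64 -0.76]
230 1.2 [645. 174. 104.] [-0.1  0.8  0.1  1.2  0.6  0.3] [-0.16  0.6  -0.78]
230 1.4 [647. 178. 107.] [-0.1  0.8  0.1  1.2  0.6  0.1] [-0.18  0.56 -0.81]
230 1.6 [649. 182. 109.] [-0.1  0.8  0.2  1.2  0.5 -0.1] [-0.19  0.51 -0.84]
230 1.8 [649. 187. 112.] [-0.   0.8  0.2  1.2  0.5 -0.2] [-0.19  0.47 -0.86]
230 2.0 [648. 192. 115.] [-0.   0.8  0.2  1.2  0.4 -0.4] [-0.18  0.42 -0.89]
230 2.2 [646. 196. 117.] [ 0.   0.7  0.1  1.1  0.4 -0.5] [-0.16  0.37 -0.91]
230 2.4 [644. 200. 119.] [ 0.   0.7  0.1  1.1  0.3 -0.7] [-0.13  0.33 -0.93]
230 2.6 [640. 204
[... 5673 characters left out ...]
 -0.87]
300 4.6 [591. 160. 172.] [-0.1  0.3 -0.6  0.3  0.4 -2.8] [ 0.34  0.4  -0.85]
300 4.8 [590. 156. 169.] [-0.1  0.3 -0.6  0.3  0.5 -3. ] [ 0.35  0.45 -0.82]
300 5.0 [590. 151. 167.] [-0.2  0.3 -0.6  0.3  0.6  3. ] [ 0.35  0.5  -0.79]
300 5.2 [591. 146. 164.] [-0.2  0.3 -0.6  0.3  0.6  2.8] [ 0.34  0.54 -0.77]
300 5.4 [593. 142. 162.] [-0.2  0.4 -0.6  0.4  0.7  2.5] [ 0.31  0.59 -0.75]
300 5.6 [596. 138. 160.] [-0.2  0.4 -0.5  0.5  0.7  2.3] [ 0.28  0.63 -0.73]
300 5.8 [600. 135. 158.] [-0.3  0.4 -0.5  0.6  0.8  2. ] [ 0.24  0.66 -0.71]
300 6.0 [605. 132. 157.] [-0.3  0.5 -0.4  0.7  0.8  1.8] [ 0.19  0.68 -0.7 ]
300 6.2 [610. 130. 157.] [-0.3  0.5 -0.3  0.8  0.8  1.5] [ 0.14  0.7  -0.7 ]
```

The brush is released. I take one look straight down the pot, plus both fixed cameras for a final check.

Run:
```python
from model import *
cm=imaging.camera_model("wrist");s=bot.get_state()
Rt=R.from_euler("xyz",s["orientation"]).as_matrix();Rc=R.from_euler("xyz",cm["rotation"]).as_matrix()
pc=Rt.T@(np.array(cm["position"])-s["tcp_pos"]);Rtc=Rt.T@Rc
h=H/np.linalg.norm(H);Rcw=np.column_stack([h,np.cross(AX,h),AX]);Rtw=Rcw@Rtc.T
pos=P(TP,[0,0,350])-Rtw@pc;print(pos)
bot.move_ptp(pos,R.from_matrix(Rtw).as_euler("xyz"));bot.dwell(.3);stt()
cm,im=shot("pics/w17.png");np.save("cm17.npy",cm,allow_pickle=True)
print("floor proj",proj(cm,P(TP,[0,0,0])))
cv2.imwrite("pics/w17z.png",np.clip(cv2.resize(im[160:320,240:400],None,fx=3.7,fy=3.7,interpolation=cv2.INTER_CUBIC)*1.8,0,255).astype(np.uint8))
s=imaging.capture("scene");cv2.imwrite("pics/s17.png",s);cv2.imwrite("pics/t17.png",imaging.capture("top"))
```

```text
[607.54545162 105.03774901 199.96083932]
t 44.12 F [-0.6 -0.5 -0.7] M [-0.69  0.11 -0.01] op 0.444 tcp [607.9 104.6 200.3]
floor proj [320.47166312 239.779971  ]
```

View pics/w17z.png

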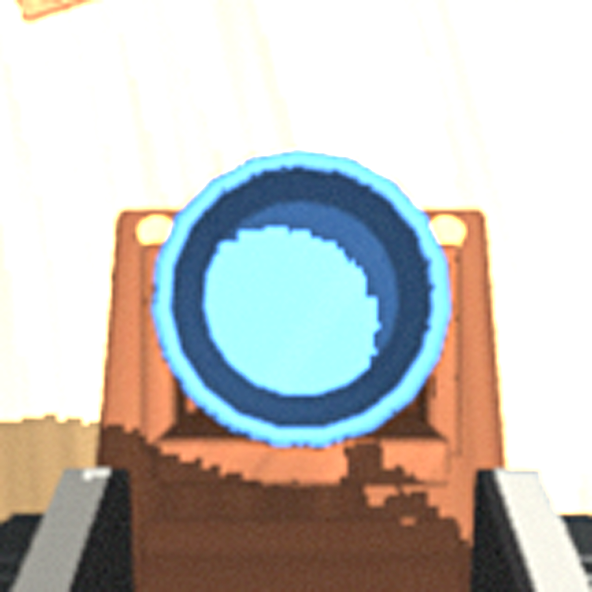

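View pics/s17.png

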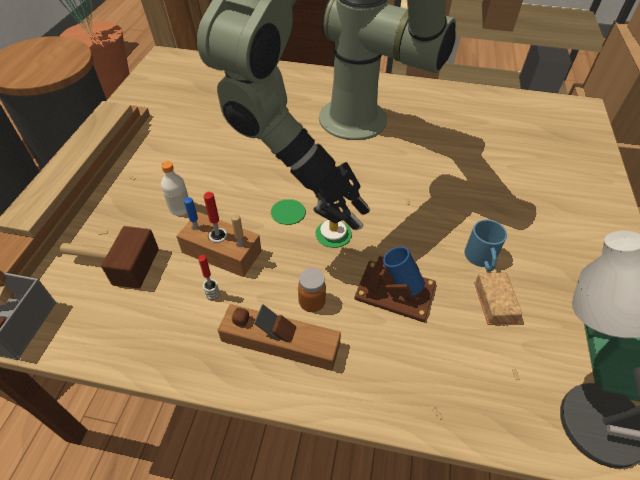

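View pics/t17.png

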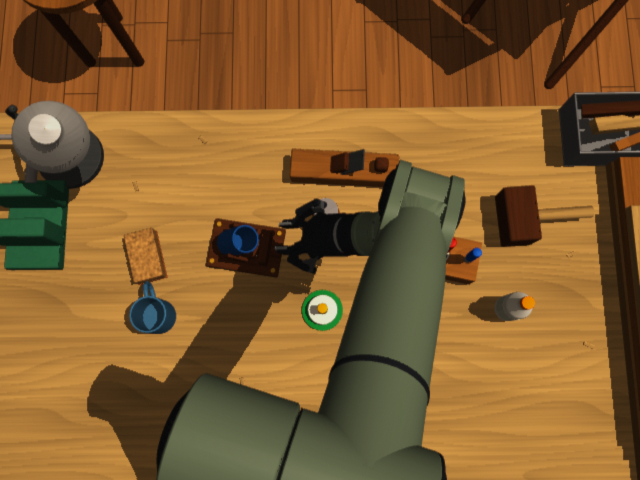

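The pot is empty and clean inside. The lid sits knob-up in the middle of the chosen mat (top view: lid 322,310; mat 322,310). The brush stands as it did at the start, and nothing else has moved. I compare the fixed view numerically and hand in.

Run:
```python
from model import *
a=cv2.imread("pics/scene0.png");b=cv2.imread("pics/s17.png")
for n,(u0,v0,u1,v1) in {"stand+brush":(175,185,262,272),"small brush":(195,250,222,303),"jar":(295,265,330,312),"plane":(215,300,342,365),"bottle":(160,160,190,216),"mallet":(60,225,160,290),"mug+block":(465,220,523,325)}.items():
    d=cv2.absdiff(a,b)[v0:v1,u0:u1].max(2);print(n,"changed px",int((d>40).sum()),"of",d.size)
bot.sign_off()
```

```text
stand+brush changed px 0 of 7569
small brush changed px 0 of 1431
jar changed px 25 of 1645
plane changed px 0 of 8255
bottle changed px 0 of 1680
mallet changed px 0 of 6500
mug+block changed px 181 of 6090
the job is handed in; nothing more can be done
```

The job is done and handed in at about 44 s of the 72 s allowed; no verdict was reported.

- **Lid:** I lifted it off the pot and lowered it to contact on the mat farthest to the robot's left. In the top view the lid and mat centres agree within about a pixel, with the knob up.
- **Scrubbing:** Three strokes with the larger red brush, each ending in firm contact at the same depth. The head was drawn almost fully out of the mouth between strokes.
- **Brush return:** It is back in the large hole. It bottomed at TCP z = 138.4 mm, the same height as at pickup.
- **Other things:** The stand-and-brush area, small brush, plane, bottle and mallet show no pixel change from the start. The jar and mug regions show only small changes, which I put down to the arm's shadow without checking further.

**One check disagreed:** the pot bottom met the brush about 5 mm higher than my pose model predicted. I pressed to 28 N and it did not give, and five points across it were equally deep. A look straight down the pot showed it empty and suggested a depth of roughly 85 mm instead of 90. I took the contact to be the pot's floor.

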